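Stand each seasoning container on its saucer

ROBOT

A 7-joint arm with a two-finger parallel gripper is mounted at the origin on a cart in front of the work surface, level with it; the furniture and walls round the work are solid. World frame = base frame: x ahead of the robot, y to its left, z up, the work surface at z = 0. Lengths are in m, angles in rad, forces in N, time in s.
With the tool pointing down it reaches from about 0.425 to 0.875 m from the base axis. Payload 4.7 kg.
Tool frame: the origin (TCP) lies on the centre line of the jaws, within the pads' length; the fingertips stand finger_overhang ahead of it and the grasp point (between the pads) is the TCP (finger_overhang is the distance from the TCP to the fingertips, in m); z points along the fingers, y is the line along which they close (so a half turn about z gives the same grasp; the last joint's range is limited). The gripper opens to 87 mm and grips with 3 to 60 N. Pads are 19 mm wide; open, the fingers measure 117 mm over their backs; the gripper's body (75 mm by 190 mm) begins 51 mm behind the grasp point.
Start: joints at [-1.248, 0.321, -0.07, 1.45, 0.023, 1.371, -0.057], TCP at [0.198, 0.619, 0.214] pointing down, gripper open.
Joint ranges: [-2.86, 2.86], [-0.3, 2.09], [-1.38, 1.24], [0.06, 2.45], [-1.56, 4.7], [0.09, 2.05], [-2.69, 2.69]. Speed limits (rad/s): [2.57, 2.57, 3.14, 3.14, 3.14, 3.14, 3.14].

INTERFACE

Orientations are given as a 3x3 rotation matrix whose columns are the frame's x, y, z axes.
In Python, from workcell import * gives the robot as it stands.
- The arm moves only by the tool step_arm, never from a script. Its argument "plan" is text: rows parted by semicolons, each of 4 numbers parted by spaces: the shift along the tool's x, y, z in cm, then the turn about the tool's z in rad. A call has 1 to 10 rows; each row shifts and turns the commanded pose from where the row before left it, along the tool's axes as they then stand; what a row does not reach is not made up. A row lasts 1/8 s, in which the tool goes at most 62.5 mm and 10.7 degrees, less where a joint would pass 70% of its speed; a pose out of reach is approached as far as the arm can. A call is refused whole if a number of a shift passes 6.25 or a number of a turn 0.188, either way. A call with a gripper value outside its range is refused whole. "grip" is the opening, from 0 (shut) to 1 (fully open), set as the call begins (left out, the last holds). The fingers move at their own pace and stop on an object; "squeeze" is the grip in N (left out, the last holds). Time passes only in rows, so rows that do not move let the fingers close. It gives the time, the measured TCP pose, the force, the opening and the grip force at its end, in the units of the state.
- get_obs(): the state, without advancing time (a new reading comes with each control period).
- capture(name): name is "side" or "top" or "wrist"; returns (picture, depth): 420x560x3 uint8, blue, green, red; 420x560 float32, m along the optical axis (not along the pixel's ray), 0 where there is no reading.
- camera_model(name): a dict with "mtx" (3x3 intrinsics, pixels), "camera_from_world" (4x4, takes a point from world to camera coordinates). Camera axes: x right, y down, z forward; pixel columns grow to the right and rows downward; lengths in m; the calibration is good to about 2 mm. A picture is of the moment at which its call begins: read the wrist's pose just before it. camera_model takes no time and is no camera call; for the wrist camera it gives the pose at the moment of the call.
- close_job(): hands the job in; it is judged then, once.
Trained networks look in the newest picture that a camera, given by its name, has taken for a name from the list of things; names that differ only in an ending like _2 or _b are one class to them, and where a whole thing is asked for, a point or a joint stands for the part that bears it (a point fixed in the world has none). Each returns a list of dicts, best first, with "confidence" (0 to 1); they miss things now and then, are a little off and sometimes report something else, mostly with a low value. They report only what shows in the picture. A call takes as long as a camera call. They do not tell look-alikes from the thing itself.
- search_frame(label, camera): "centre" ([column, row] as shares, 0 to 1, of the picture: columns of its width, rows of its height, amid what is visible of it).
- place_of(label, camera): "centre" ([column, row] as shares, 0 to 1, of the picture: columns of its width, rows of its height: a listed point, or the origin of a listed thing).
The state is a dict: "time_s": time; "q": joint angles; "joint_velocities": joint speeds; "effort": joint torques, N m; "tcp_pos": TCP position; "orientation": TCP orientation; "wrist_force": force on the tool from outside, world axes, zero at the start; "torque": the same for the moment, N m; "gripper_width": finger opening in m; "grip_force": force on a finger pad.
Only numpy, scipy, OpenCV 4.12 (cv2) and the standard library are available. Lean on these libraries where they do the work, as an engineer would, in place of code of your own. Each camera call takes 0.05 s, during which the arm holds its last target. There are 200 camera calls.

TASK

The salt shaker, the small tin and the spice jar standing on the open front part of the worktop belong on the three round wooden saucers, matched by width: the widest container (the salt shaker) on the largest saucer, the tin on the middle one, the slim spice jar on the smallest. Carry them over one after another, upright, and set each down gently in the middle of its saucer, flat on the floor inside the rim; let go of all of them and leave the garlic and the matchbox where they are.

Things in the scene. Friction and masses are not known exactly. Their poses are not given: they have to be found in the camera images.
- salt_shaker: upright salt shaker: round plastic bottle 136 mm tall with a blue cap. On the open front of the worktop (a like one far left by the packets is decoration). The widest of the three containers: body 62 mm across up to 104 mm height, cap 67 mm across from 104 to 132 mm, fixed flap on top. About 0.4 kg. Origin: centre of its underside; z up along its axis; yaw arbitrary
- tin: small round food tin standing upright, paper label and bare metal lid: a plain cylinder 57 mm across and 72 mm tall, the middle one of the three containers in width and the shortest. About 0.18 kg. Origin: centre of its underside; z up along its axis; yaw arbitrary
- spice_jar: slim glass spice jar standing upright, 106 mm tall, on the open front of the worktop (the white-capped one in the far corner is decoration), the narrowest of the three containers: body 45 mm across, green screw cap 45 mm across from 85 mm height to the top. About 0.11 kg. Origin: centre of its underside; z up along its axis; yaw arbitrary
- saucer_large: the largest of three round turned-wood saucers, fixed to the worktop, plain brown wood: outer diameter 116 mm, flat floor of 106 mm diameter lying 4 mm above the worktop, round it a low rim 5 mm wide whose top is 9 mm above the worktop. Origin: centre of its underside, on the worktop; z up; round, so its yaw means nothing
- saucer_medium: the middle-sized of three round turned-wood saucers, fixed to the worktop, plain brown wood: outer diameter 96 mm, flat floor of 86 mm diameter lying 4 mm above the worktop, round it a low rim 5 mm wide whose top is 9 mm above the worktop. Origin: centre of its underside, on the worktop; z up; round, so its yaw means nothing
- saucer_small: the smallest of three round turned-wood saucers, fixed to the worktop, plain brown wood: outer diameter 76 mm, flat floor of 66 mm diameter lying 4 mm above the worktop, round it a low rim 5 mm wide whose top is 9 mm above the worktop. Origin: centre of its underside, on the worktop; z up; round, so its yaw means nothing
- garlic: whole garlic bulb, loose, 56 mm across and 56 mm tall, standing among the containers; to be left where it is. Origin: centre of its underside
- matchbox: matchbox lying flat, loose, 54 x 62 x 16 mm, among the containers; to be left where it is. Origin: centre of its underside
There are look-alikes about, which are no part of the job. Leave any purple look-alike of the tin alone.

How it is judged:
By the outcome, as a careful person would: the job done as asked, in the order asked, and still so for the second after the job is handed in, with the robot touching nothing.
It also fails if it takes over 96 s, if anything falls off the work surface, if the arm or the gripper's body presses on something with over 40 N, if the wrist force passes 120 N, or if a joint passes its speed limit or range.

## Working session

There is one attempt and no reset: what is moved stays moved. The work goes in short steps, Python scripts to look and compute and a tool call to move; the robot and the scene stay as the last step left them, time stands still between calls to the robot, and variables do not carry over. Pictures are saved under pics/ and viewed, at most 14 in all, crops included, and the job is handed in when it is done.

Besides the shell and the picture viewer there is one more tool, called after "Call:" as name(argument=value, ...) on one line, values as JSON. step_arm: Moves the arm, as the interface text tells. Its arguments: {"type":"object","properties":{"plan":{"type":"string"},"grip":{"type":"number"},"squeeze":{"type":"number"}},"required":["plan"]}

```bash
mkdir -p pics; ls; python3 - <<'E'
from workcell import *
import cv2
o=get_obs();print(o)
for n in("top","side"):
    p,d=capture(n);cv2.imwrite(f"pics/{n}0.png",p)
    m=camera_model(n);print(n,m)
    for l in("salt_shaker","tin","spice_jar","saucer_large","saucer_medium","saucer_small","garlic","matchbox"):
        print(l,[(round(float(r["confidence"]),2),[round(float(r["centre"][0])*560),round(float(r["centre"][1])*420)]) for r in place_of(l,n)])
E
```

```text
pics
{'time_s': 0.0, 'q': array([-1.24791545,  0.32184543, -0.07010064,  1.45168984,  0.02261778,
        1.37080816, -0.05691237]), 'joint_velocities': array([-9.00008976e-07, -1.04203935e-03,  1.22253804e-03,  1.04047027e-03,
       -1.99807976e-03, -7.93744148e-04,  1.89264231e-03]), 'effort': array([-1.85688377e-04, -4.91287208e+01, -4.03983174e-01, -3.12535286e+01,
       -6.39096508e-02,  4.36133821e-02,  1.92118378e-04]), 'tcp_pos': array([0.19740173, 0.61868759, 0.21273966]), 'orientation': array([[-9.52716090e-01,  3.03861502e-01, -4.88916543e-04],
       [ 3.03861875e-01,  9.52714199e-01, -1.90148063e-03],
       [-1.11989028e-04, -1.96013429e-03, -9.99998073e-01]]), 'wrist_force': array([-0.75683794,  0.40598365, -0.24731706]), 'torque': array([ 0.02714222,  0.02442978, -0.02047052]), 'grip_force': 0.0, 'gripper_width': 0.08699411049961021}
top {'mtx': array([[408.49315463,   0.        , 286.69022802],
       [  0.        , 408.49315463, 205.11872431],
       [  0.        ,   0.        ,   1.        ]]), 'camera_from_world': array([[ 5.76799048e-03, -9.99982139e-01,  1.566
[... 648 characters left out ...]
 [206, 242])]
side {'mtx': array([[401.17973229,   0.        , 275.6576546 ],
       [  0.        , 401.17973229, 207.27115716],
       [  0.        ,   0.        ,   1.        ]]), 'camera_from_world': array([[-0.40133933, -0.91582123,  0.01407877,  0.3307746 ],
       [-0.66050039,  0.27873286, -0.69717087,  0.34407011],
       [ 0.63455967, -0.28910112, -0.71676674,  0.58875384],
       [ 0.        ,  0.        ,  0.        ,  1.        ]])}
salt_shaker [(0.77, [276, 189])]
tin [(0.61, [201, 291])]
spice_jar [(0.84, [218, 214]), (0.66, [265, 263])]
saucer_large [(0.62, [323, 163])]
saucer_medium [(0.77, [270, 265])]
saucer_small [(0.62, [316, 235])]
garlic []
matchbox [(0.68, [370, 201])]
```

View pics/top0.png

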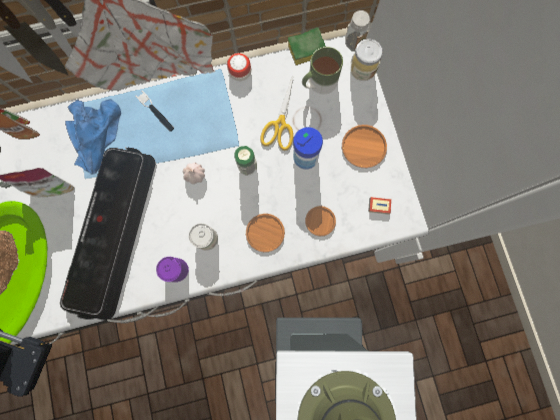

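View pics/side0.png

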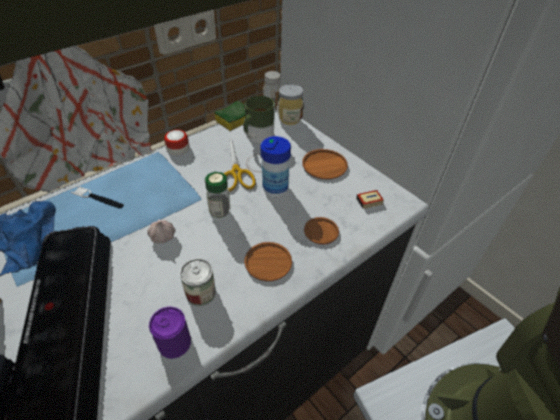

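The top picture shows the salt shaker at about (308,140), the jar at (245,157), the tin at (203,236) with its purple look-alike at (172,269), and the saucers: large (364,147), medium (265,233), small (320,221). The side picture agrees.

```bash
cat > h.py <<'E'
from workcell import *
import cv2, numpy as np
def cloud(n):
    m=camera_model(n);p,d=capture(n)
    v,u=np.indices(d.shape)
    K=m["mtx"];c=np.stack([(u-K[0,2])/K[0,0]*d,(v-K[1,2])/K[1,1]*d,d],-1)
    T=np.linalg.inv(m["camera_from_world"])
    w=c@T[:3,:3].T+T[:3,3]; w[d<=0]=np.nan
    return p,w
def circ(xy):
    xy=xy.astype(np.float32)
    (c,r)=cv2.minEnclosingCircle(xy);return np.round(c,4),round(r,4)
E
python3 - <<'E'
from h import *
try: print(finger_overhang)
except Exception as e: print(e)
for n in("top","side"):
    p,w=cloud(n); hsv=cv2.cvtColor(p,cv2.COLOR_BGR2HSV)
    px={"top":dict(salt=(308,140),jar=(245,157),tin=(203,236),purple=(172,269),large=(364,147),medium=(265,233),small=(320,221),garlic=(194,173),match=(380,205)),
     "side":dict(salt=(275,150),jar=(217,180),tin=(198,270),large=(325,164),medium=(269,262),small=(322,231))}[n]
    for k,(u,v) in px.items():
        s=np.s_[v-45:v+45,max(u-45,0):u+45]; W=w[s].reshape(-1,3); H=hsv[s].reshape(-1,3)
        z=W[:,2]
        c=w[v,u]; near=np.hypot(*(W-c)[:,:2].T)<(.045 if k in("salt","jar","tin","purple","garlic","match") else .07)
        if k in("large","medium","small"): M=near&(H[:,1]>90)&(H[:,0]<25)&(H[:,2]>50)&(z<.03)
        else:
            lo=dict(salt=.1,jar=.09,tin=.06,purple=.06,garlic=.015,match=.008)[k]; M=near&(z>lo)
        q=W[M]
        if len(q)<10: print(n,k,len(q));continue
        print(n,k,M.sum(),"med",q.mean(0).round(4),"zmax",np.percentile(q[:,2],98).round(4),"minmax mid",((np.percentile(q,2,0)+np.percentile(q,98,0))/2).round(4)[:2],"ext",(np.percentile(q,98,0)-np.percentile(q,2,0)).round(3)[:2],circ(q[:,:2]))
E
```

```text
0.019
top salt 738 med [0.6172 0.0922 0.1298] zmax 0.1359 minmax mid [0.6192 0.0919] ext [0.061 0.058] (array([0.6213, 0.0916]), 0.034)
top jar 328 med [0.5936 0.2358 0.1043] zmax 0.1085 minmax mid [0.5948 0.2357] ext [0.042 0.041] (array([0.5954, 0.2357]), 0.0229)
top tin 495 med [0.4139 0.3339 0.0687] zmax 0.0733 minmax mid [0.4135 0.3336] ext [0.051 0.053] (array([0.4134, 0.334 ]), 0.0288)
top purple 524 med [0.3378 0.4027 0.0686] zmax 0.0728 minmax mid [0.3379 0.4024] ext [0.049 0.052] (array([0.3378, 0.4031]), 0.029)
top large 1499 med [ 0.6551 -0.0609  0.0044] zmax 0.0107 minmax mid [ 0.655  -0.0604] ext [0.102 0.102] (array([ 0.6559, -0.0613]), 0.0598)
top medium 1144 med [0.4305 0.1899 0.0044] zmax 0.0109 minmax mid [0.4308 0.1896] ext [0.084 0.084] (array([0.4311, 0.1892]), 0.0477)
top small 688 med [0.4601 0.0535 0.0046] zmax 0.0107 minmax mid [0.4596 0.0532] ext [0.065 0.066] (array([0.46  , 0.0539]), 0.037)
top garlic 367 med [0.5706 0.3655 0.0361] zmax 0.0497 minmax mid [0.5725 0.3673] ext [0.046 0.048] (array([0.5724, 0.3681]), 0.0286)
top match 318 med [ 0.4979 -0.0926
[... 206 characters left out ...]
ray([0.6199, 0.092 ]), 0.0336)
side jar 390 med [0.5901 0.2379 0.1046] zmax 0.1097 minmax mid [0.5948 0.2371] ext [0.042 0.042] (array([0.5955, 0.2363]), 0.024)
side tin 822 med [0.4122 0.3343 0.0705] zmax 0.0751 minmax mid [0.4139 0.3341] ext [0.054 0.051] (array([0.4144, 0.3333]), 0.0296)
side large 1026 med [ 0.6552 -0.0609  0.0073] zmax 0.0127 minmax mid [ 0.6539 -0.0608] ext [0.106 0.101] (array([ 0.6542, -0.0574]), 0.0596)
side medium 1405 med [0.4306 0.1894 0.0071] zmax 0.0122 minmax mid [0.4294 0.1896] ext [0.085 0.083] (array([0.4297, 0.1896]), 0.0479)
side small 695 med [0.4608 0.0528 0.0073] zmax 0.0122 minmax mid [0.4591 0.054 ] ext [0.067 0.066] (array([0.4596, 0.0542]), 0.0375)
```

Both cameras agree to about 2 mm. The order will be salt, tin, then jar. First I turn the tool 1 rad so the gripper lies along the fridge side, then move over the salt shaker.

Call:
step_arm(plan="-4 2 0 0.167;-4 2 0 0.167;-4 2 0 0.167;-4 2 0 0.167;-4 2 0 0.167;-4 2 0 0.165;0 0 0 0", grip=1)

```text
time_s: 1.88
tcp_pos: [0.4518, 0.5478, 0.214]
orientation: [[-0.25, 0.968, 0.003], [0.968, 0.25, -0.003], [-0.003, 0.003, -1.0]]
wrist_force: [0.2, -0.9, 0.5]
gripper_width: 0.0869
grip_force: 0.0
```

```bash
cat > g.py <<'E'
import sys; from workcell import *; import numpy as np
o=get_obs();R=o["orientation"];t=np.array([float(a) for a in sys.argv[1:4]])
print("tool cm",(R.T@(t-o["tcp_pos"])*100).round(2),"yaw_y",np.degrees(np.arctan2(R[1,1],R[0,1])).round(1),"t",o["time_s"],o["tcp_pos"].round(4),"w",round(o["gripper_width"],4),"F",o["wrist_force"].round(1),o["q"].round(2))
E
python3 g.py .6205 .092 .2
```

```text
tool cm [-48.34   4.93   1.57] yaw_y 14.5 t 1.875 [0.4518 0.5478 0.214 ] w 0.0869 F [ 0.2 -0.9  0.5] [-1.05  0.45  0.19  1.28 -0.08  1.41 -0.62]
```

Call:
step_arm(plan="-4 0.5 0 0;-5.5 0.5 0 0;-5.5 0.5 0 0;-5.5 0.5 0 0;-5.5 0.5 0 0;-5.5 0.5 0 0;-5.5 0.5 0 0;-5.5 0.5 0 0;-5.8 0.9 1 0;0 0 0 0")

```text
time_s: 3.12
tcp_pos: [0.6196, 0.092, 0.2034]
orientation: [[-0.251, 0.968, -0.0], [0.968, 0.251, -0.003], [-0.003, -0.001, -1.0]]
wrist_force: [0.7, 0.5, 0.7]
gripper_width: 0.0871
grip_force: 0.0
```

```bash
python3 g.py .6205 .092 .118; python3 - <<'E'
from h import *
p,w=cloud("wrist");cv2.imwrite("pics/w1.png",p)
z=w[...,2];M=(z>.1)&(z<.15)&(abs(w[...,1]-.092)<.06)&(abs(w[...,0]-.62)<.06)
print(M.sum(),w[M].mean(0) if M.any() else 0, circ(w[M][:,:2]) if M.any() else 0)
E
```

```text
tool cm [0.01 0.09 8.54] yaw_y 14.5 t 3.125 [0.6196 0.092  0.2034] w 0.0871 F [0.7 0.5 0.7] [-0.53  0.29  0.42  1.54 -0.11  1.34  0.15]
6071 [0.62199422 0.09570601 0.13052375] (array([0.6231, 0.0922]), 0.0336)
```

View pics/w1.png

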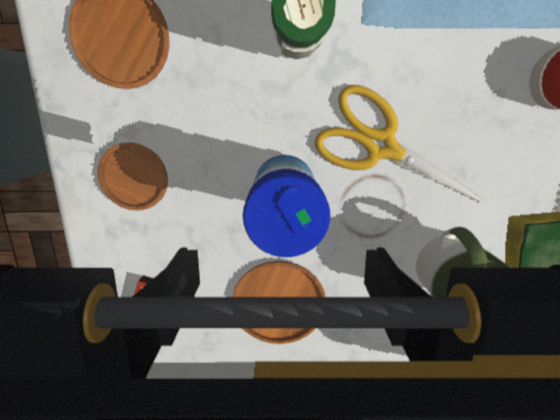

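The wrist picture shows the blue cap at (286,213), well between the jaws, and the fingers' path is clear. Next I descend and close.

Call:
step_arm(plan="0.03 0.15 2 0;0 0 2 0;0 0 2 0;0 0 1.7 0;0 0 0.8 0;0 0 0 0")

```text
time_s: 3.92
tcp_pos: [0.6198, 0.0992, 0.1183]
orientation: [[-0.259, 0.966, -0.001], [0.966, 0.259, -0.0], [-0.0, -0.001, -1.0]]
wrist_force: [0.3, -0.4, -0.5]
gripper_width: 0.087
grip_force: 0.0
```

Call:
step_arm(plan="0 0 0 0;0 0 0 0;0 0 0 0;0 0 0 0;0 0 0 0;0 0 0 0", grip=0, squeeze=25)

```text
time_s: 4.68
tcp_pos: [0.6206, 0.0994, 0.1195]
orientation: [[-0.259, 0.966, 0.001], [0.966, 0.259, 0.0], [0.0, 0.001, -1.0]]
wrist_force: [0.9, 0.4, 3.6]
gripper_width: 0.0653
grip_force: 25.0
```

```bash
python3 g.py .655 -.061 .16
```

```text
tool cm [-16.38  -0.83  -4.05] yaw_y 15.0 t 4.675 [0.6206 0.0994 0.1195] w 0.0653 F [0.9 0.4 3.6] [-0.53  0.35  0.4   1.64 -0.14  1.18  0.17]
```

The arm had overshot when I read it, so the grip is 7 mm off centre. I'll open, shift and grip again.

Call:
step_arm(plan="0 0 0 0;0 0 0 0;0 0 0 0;0 0 0 0;-0.35 0 0 0;-0.35 0 0 0;0 0 0 0;0 0 0 0;0 0 0 0", grip=1)

```text
time_s: 5.8
tcp_pos: [0.6219, 0.0927, 0.1189]
orientation: [[-0.259, 0.966, 0.0], [0.966, 0.259, 0.0], [0.0, 0.0, -1.0]]
wrist_force: [-0.1, -0.3, 0.6]
gripper_width: 0.0869
grip_force: 0.0
```

```bash
python3 g.py .6205 .092 .118; python3 - <<'E'
from h import *
p,w=cloud("side");M=(w[...,2]>.005)
p,w=cloud("wrist")
M=(p[...,0]>120)&(p[...,2]<70)&(p[...,0]>1.5*p[...,1])&(abs(w[...,0]-.62)<.06)&(abs(w[...,1]-.09)<.06)&(w[...,2]>.1)
print(M.sum(),circ(w[M][:,:2]))
E
```

```text
tool cm [-0.03 -0.15  0.09] yaw_y 15.0 t 5.8 [0.6219 0.0927 0.1189] w 0.0869 F [-0.1 -0.3  0.6] [-0.52  0.35  0.4   1.64 -0.15  1.18  0.18]
1575 (array([0.6366, 0.1042]), 0.0272)
```

Call:
step_arm(plan="0 0 0 0;0 0 0 0;0 0 0 0;0 0 0 0;0 0 0 0", grip=0)

```text
time_s: 6.52
tcp_pos: [0.6221, 0.0926, 0.1189]
orientation: [[-0.259, 0.966, 0.0], [0.966, 0.259, 0.0], [0.0, 0.0, -1.0]]
wrist_force: [0.8, 0.6, -0.3]
gripper_width: 0.0655
grip_force: 25.0
```

Call:
step_arm(plan="0 0 -0.5 0;0 0 -1.2 0;0 0 -1.5 0;0 0 -0.8 0;0 0 0 0;0 0 0 0")

```text
time_s: 7.28
tcp_pos: [0.6216, 0.0925, 0.1585]
orientation: [[-0.259, 0.966, -0.001], [0.966, 0.259, -0.0], [0.0, -0.001, -1.0]]
wrist_force: [0.8, 0.3, -4.2]
gripper_width: 0.0663
grip_force: 25.0
```

```bash
python3 g.py .655 -.061 .16
```

```text
tool cm [-15.69  -0.75  -0.15] yaw_y 15.0 t 7.275 [0.6216 0.0925 0.1585] w 0.0663 F [ 0.8  0.3 -4.2] [-0.52  0.32  0.41  1.6  -0.13  1.26  0.17]
```

Call:
step_arm(plan="-1 0 0 0;-2 -0.1 0 0;-2.5 -0.15 0 0;-2.5 -0.15 0 0;-2.5 -0.15 0 0;-2.2 -0.1 0 0;-1.8 -0.1 0 0;-0.9 0 0 0;-0.3 0 0 0;0 0 0 0")

```text
time_s: 8.52
tcp_pos: [0.6554, -0.0603, 0.1588]
orientation: [[-0.26, 0.966, -0.0], [0.966, 0.26, 0.001], [0.001, -0.0, -1.0]]
wrist_force: [0.5, -0.4, -3.4]
gripper_width: 0.0658
grip_force: 25.0
```

Call:
step_arm(plan="0 0 0 0;0 0 0 0;0 0 0 0")

```text
time_s: 8.9
tcp_pos: [0.6554, -0.0606, 0.1589]
orientation: [[-0.26, 0.966, 0.0], [0.966, 0.26, 0.0], [0.0, 0.0, -1.0]]
wrist_force: [0.1, -0.6, -3.8]
gripper_width: 0.0655
grip_force: 25.0
```

```bash
python3 g.py .655 -.061 .123; python3 - <<'E'
from h import *
p,w=cloud("side");cv2.imwrite("pics/s2.png",p)
E
```

```text
tool cm [-0.03 -0.04  3.59] yaw_y 15.0 t 8.9 [ 0.6554 -0.0606  0.1589] w 0.0655 F [ 0.1 -0.6 -3.8] [-0.31  0.39  0.47  1.52 -0.18  1.28  0.45]
```

View pics/s2.png

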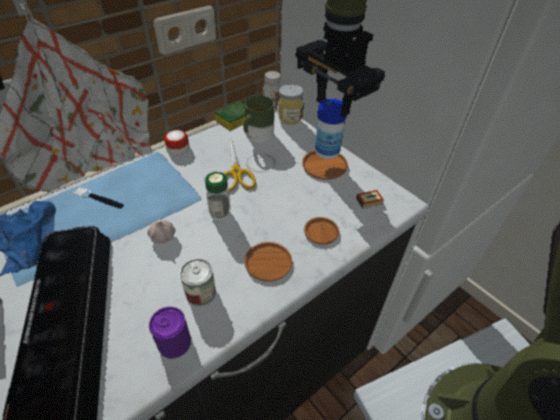

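The shaker hangs upright over the large saucer, with its body at (328,140). Next I lower it.

Call:
step_arm(plan="0 0 0.7 0;0 0 1 0;0 0 0.8 0;0 0 0.5 0;0 0 0.2 0;0 0 0.1 0;0 0 0.1 0;0 0 0.1 0;0 0 0.05 0;0 0 0 0")

```text
time_s: 10.2
tcp_pos: [0.6553, -0.0611, 0.1234]
orientation: [[-0.259, 0.966, 0.0], [0.966, 0.259, 0.0], [0.0, 0.0, -1.0]]
wrist_force: [0.5, 0.1, -3.2]
gripper_width: 0.0657
grip_force: 25.0
```

Call:
step_arm(plan="0 0 0.05 0;0 0 0.05 0;0 0 0 0;0 0 0 0")

```text
time_s: 10.7
tcp_pos: [0.6556, -0.0612, 0.123]
orientation: [[-0.259, 0.966, 0.001], [0.966, 0.259, 0.0], [-0.0, 0.001, -1.0]]
wrist_force: [-0.7, 0.4, -0.1]
gripper_width: 0.0658
grip_force: 25.0
```

Contact: the weight has gone off the wrist. I release and rise.

Call:
step_arm(plan="0 0 0 0;0 0 0 0;0 0 0 0;0 0 0 0;0 0 0 0;0 0 -1.5 0;0 0 -3 0;0 0 -4 0;0 0 -1 0;0 0 0 0", grip=1)

```text
time_s: 11.95
tcp_pos: [0.6558, -0.0612, 0.2185]
orientation: [[-0.259, 0.966, 0.002], [0.966, 0.259, 0.0], [-0.0, 0.002, -1.0]]
wrist_force: [-0.1, 0.3, -0.9]
gripper_width: 0.0868
grip_force: 0.0
```

```bash
python3 g.py .4137 .3336 .16
```

```text
tool cm [ 44.41 -13.17   5.81] yaw_y 15.0 t 11.95 [ 0.6558 -0.0612  0.2185] w 0.0868 F [-0.1  0.3 -0.9] [-0.32  0.36  0.48  1.44 -0.17  1.38  0.43]
```

Call:
step_arm(plan="2.4 -0.7 0 0;5 -1.5 0 0;5 -1.5 0 0;5 -1.5 0 0;5 -1.5 0 0;5 -1.5 0 0;5 -1.5 0 0;5 -1.5 1 0;4 -1 2 0;2 -0.6 2 0")

```text
time_s: 13.2
tcp_pos: [0.4165, 0.327, 0.1653]
orientation: [[-0.263, 0.965, -0.002], [0.965, 0.263, -0.001], [-0.0, -0.002, -1.0]]
wrist_force: [0.9, 0.3, -0.9]
gripper_width: 0.087
grip_force: 0.0
```

Call:
step_arm(plan="1 -0.4 0.8 0;0 0 0 0;0 0 0 0;0 0 0 0")

```text
time_s: 13.7
tcp_pos: [0.414, 0.3329, 0.1602]
orientation: [[-0.257, 0.966, 0.001], [0.966, 0.257, 0.001], [0.0, 0.001, -1.0]]
wrist_force: [0.0, -0.1, -0.4]
gripper_width: 0.0867
grip_force: 0.0
```

```bash
python3 g.py .4137 .3336 .045; python3 - <<'E'
from h import *
p,w=cloud("wrist");cv2.imwrite("pics/w3.png",p)
M=(w[...,2]>.06)&(w[...,2]<.085)&(np.hypot(w[...,0]-.414,w[...,1]-.334)<.045)
print(M.sum(),circ(w[M][:,:2]))
p,w=cloud("side")
M=(w[...,2]>.11)&(np.hypot(w[...,0]-.655,w[...,1]+.061)<.05);print(circ(w[M][:,:2]),w[M][:,2].max())
E
```

```text
tool cm [ 0.07 -0.03 11.52] yaw_y 14.9 t 13.7 [0.414  0.3329 0.1602] w 0.0867 F [ 0.  -0.1 -0.4] [-0.88  0.1   0.16  1.82 -0.02  1.22 -0.45]
3949 (array([0.4154, 0.3351]), 0.0287)
(array([ 0.6537, -0.061 ]), 0.0347) 0.14369160358831912
```

View pics/w3.png

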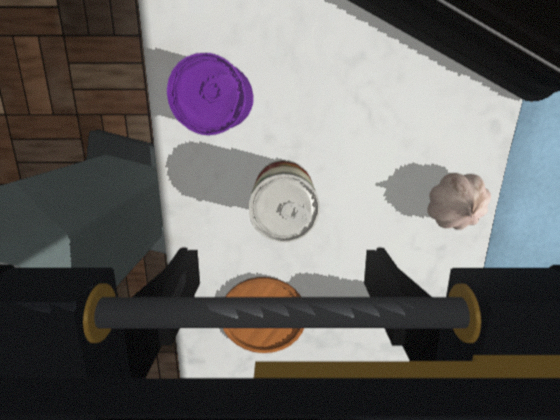

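The wrist picture shows the tin at (283,205), centred, with the purple one at (208,95) and the garlic at (460,200) well clear.

Call:
step_arm(plan="0.1 0 1.5 0;0 0 2.5 0;0 0 2.5 0;0 0 2.2 0;0 0 1.6 0;0 0 0.8 0;0 0 0.4 0;0 0 0 0;0 0 0 0")

```text
time_s: 14.92
tcp_pos: [0.413, 0.3349, 0.0451]
orientation: [[-0.259, 0.966, 0.001], [0.966, 0.259, 0.001], [0.001, 0.001, -1.0]]
wrist_force: [-0.3, -0.5, -0.2]
gripper_width: 0.087
grip_force: 0.0
```

Call:
step_arm(plan="0 0 0 0;0 0 0 0;0 0 0 0;0 0 0 0;0 0 0 0;0 0 0 0", grip=0, squeeze=15)

```text
time_s: 15.68
tcp_pos: [0.413, 0.3347, 0.0446]
orientation: [[-0.259, 0.966, 0.001], [0.966, 0.259, 0.0], [0.0, 0.001, -1.0]]
wrist_force: [1.2, 0.3, 0.4]
gripper_width: 0.0568
grip_force: 15.0
```

Call:
step_arm(plan="0 0 -0.5 0;0 0 -1.2 0;0 0 -1.5 0;0 0 -0.8 0;0 0 0 0;0 0 0 0")

```text
time_s: 16.42
tcp_pos: [0.4123, 0.3343, 0.0841]
orientation: [[-0.259, 0.966, -0.0], [0.966, 0.259, -0.0], [-0.0, -0.0, -1.0]]
wrist_force: [-0.0, -1.0, -1.2]
gripper_width: 0.057
grip_force: 15.0
```

```bash
python3 g.py .4305 .1893 .085
```

```text
tool cm [-14.48  -2.    -0.08] yaw_y 15.0 t 16.425 [0.4123 0.3343 0.0841] w 0.057 F [-0.  -1.  -1.2] [-0.87  0.17  0.16  1.91 -0.03  1.06 -0.44]
```

Call:
step_arm(plan="-1 -0.15 0 0;-2 -0.3 0 0;-2.4 -0.3 0 0;-2.4 -0.3 0 0;-2.3 -0.3 0 0;-2 -0.3 0 0;-1.4 -0.2 0 0;-0.7 -0.1 0 0;-0.2 -0.05 0 0;0 0 0 0")

```text
time_s: 17.68
tcp_pos: [0.4305, 0.1908, 0.0844]
orientation: [[-0.26, 0.966, 0.0], [0.966, 0.26, 0.0], [0.0, 0.0, -1.0]]
wrist_force: [-0.2, -0.0, -1.7]
gripper_width: 0.0569
grip_force: 15.0
```

Call:
step_arm(plan="0 0 0 0;0 0 0 0;0 0 0 0")

```text
time_s: 18.05
tcp_pos: [0.4305, 0.1905, 0.0843]
orientation: [[-0.259, 0.966, 0.0], [0.966, 0.259, -0.0], [-0.0, 0.0, -1.0]]
wrist_force: [0.3, 0.6, -2.0]
gripper_width: 0.0566
grip_force: 15.0
```

```bash
python3 g.py .4305 .1893 .0488
```

```text
tool cm [-0.11 -0.03  3.55] yaw_y 15.0 t 18.05 [0.4305 0.1905 0.0843] w 0.0566 F [ 0.3  0.6 -2. ] [-0.73  0.05  0.26  2.05 -0.01  1.05 -0.2 ]
```

Call:
step_arm(plan="-0.1 0 0.7 0;0 0 1 0;0 0 0.8 0;0 0 0.5 0;0 0 0.2 0;0 0 0.1 0;0 0 0.1 0;0 0 0.1 0;0 0 0.05 0;0 0 0 0")

```text
time_s: 19.3
tcp_pos: [0.4308, 0.1893, 0.0489]
orientation: [[-0.259, 0.966, 0.0], [0.966, 0.259, 0.0], [0.0, 0.0, -1.0]]
wrist_force: [0.9, -0.5, -0.8]
gripper_width: 0.0569
grip_force: 15.0
```

Call:
step_arm(plan="0 0 0.05 0;0 0 0 0;0 0 0 0")

```text
time_s: 19.68
tcp_pos: [0.4309, 0.1894, 0.0485]
orientation: [[-0.259, 0.966, 0.0], [0.966, 0.259, 0.0], [0.0, 0.0, -1.0]]
wrist_force: [0.2, -0.1, 0.2]
gripper_width: 0.057
grip_force: 15.0
```

Call:
step_arm(plan="0 0 0 0;0 0 0 0;0 0 0 0;0 0 0 0;0 0 0 0;0 0 -1.5 0;0 0 -3.5 0;0 0 -5 0;0 0 -3.5 0;0 0 -1.5 0", grip=1)

```text
time_s: 20.92
tcp_pos: [0.432, 0.1898, 0.2015]
orientation: [[-0.259, 0.966, 0.004], [0.966, 0.259, 0.003], [0.002, 0.005, -1.0]]
wrist_force: [-0.3, 0.5, -0.5]
gripper_width: 0.087
grip_force: 0.0
```

Call:
step_arm(plan="0 0 0 0;0 0 0 0")

```text
time_s: 21.18
tcp_pos: [0.4299, 0.1888, 0.1968]
orientation: [[-0.259, 0.966, -0.002], [0.966, 0.259, -0.001], [-0.001, -0.002, -1.0]]
wrist_force: [-0.5, 0.5, -0.1]
gripper_width: 0.087
grip_force: 0.0
```

```bash
python3 g.py .595 .236 .19
```

```text
tool cm [ 0.28 17.17  0.64] yaw_y 15.0 t 21.175 [0.4299 0.1888 0.1968] w 0.087 F [-0.5  0.5 -0.1] [-0.74 -0.06  0.26  1.91  0.02  1.29 -0.22]
```

Call:
step_arm(plan="0 1.5 0 0;0.1 3 0 0;0.1 3.5 0 0;0.1 3.5 0 0;0 3 0.3 0;0 1.7 0.3 0;0 0.8 0 0;0 0.2 0 0;0 0 0 0;0 0 0 0")

```text
time_s: 22.42
tcp_pos: [0.5958, 0.2367, 0.1927]
orientation: [[-0.259, 0.966, 0.0], [0.966, 0.259, 0.0], [0.0, 0.0, -1.0]]
wrist_force: [0.2, -0.5, -0.6]
gripper_width: 0.087
grip_force: 0.0
```

Call:
step_arm(plan="0 0 0 0;0 0 0 0")

```text
time_s: 22.68
tcp_pos: [0.596, 0.2368, 0.1927]
orientation: [[-0.259, 0.966, 0.0], [0.966, 0.259, 0.0], [0.0, 0.0, -1.0]]
wrist_force: [0.5, 0.5, -0.7]
gripper_width: 0.0868
grip_force: 0.0
```

```bash
python3 g.py .595 .236 .075; python3 - <<'E'
from h import *
p,w=cloud("wrist");cv2.imwrite("pics/w4.png",p)
M=(w[...,2]>.095)&(w[...,2]<.12)&(np.hypot(w[...,0]-.595,w[...,1]-.236)<.04)
print(M.sum(),circ(w[M][:,:2]))
p,w=cloud("side")
M=(w[...,2]>.06)&(w[...,2]<.09)&(np.hypot(w[...,0]-.4305,w[...,1]-.189)<.05);print("tin",circ(w[M][:,:2]),w[M][:,2].max())
E
```

```text
tool cm [-0.05 -0.12 11.77] yaw_y 15.0 t 22.675 [0.596  0.2368 0.1927] w 0.0868 F [ 0.5  0.5 -0.7] [-0.67  0.32  0.31  1.52 -0.1   1.32 -0.08]
2516 (array([0.5976, 0.2377]), 0.0231)
tin (array([0.431, 0.188]), 0.03) 0.08031707286876788
```

View pics/w4.png

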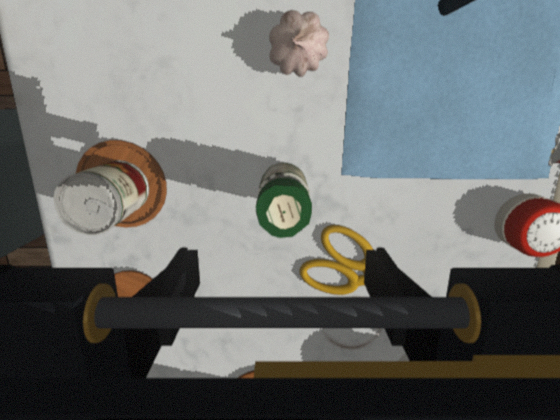

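The jar's green cap sits at (284,207), centred, and the tin stands in its saucer at (110,190). I descend and grip.

Call:
step_arm(plan="0 0 1.5 0;0 0 2.5 0;0 0 2.5 0;0 0 2.2 0;0 0 1.6 0;0 0 1 0;0 0 0.4 0;0 0 0 0;0 0 0 0")

```text
time_s: 23.9
tcp_pos: [0.5967, 0.237, 0.0762]
orientation: [[-0.259, 0.966, 0.001], [0.966, 0.259, 0.001], [0.0, 0.001, -1.0]]
wrist_force: [0.2, 0.7, 1.0]
gripper_width: 0.0872
grip_force: 0.0
```

Call:
step_arm(plan="0 0 0 0;0 0 0 0;0 0 0 0;0 0 0 0;0 0 0 0;0 0 0 0;0 0 0 0", grip=0)

```text
time_s: 24.78
tcp_pos: [0.5962, 0.2368, 0.0754]
orientation: [[-0.259, 0.966, 0.0], [0.966, 0.259, 0.0], [0.0, 0.0, -1.0]]
wrist_force: [0.1, -0.3, -0.2]
gripper_width: 0.0449
grip_force: 15.0
```

Call:
step_arm(plan="0 0 -0.5 0;0 0 -1.5 0;0 0 -2.5 0;0 0 -2.5 0;0 0 -2 0;0 0 -1 0;0 0 0 0;0 0 0 0")

```text
time_s: 25.78
tcp_pos: [0.5955, 0.2366, 0.1743]
orientation: [[-0.259, 0.966, -0.002], [0.966, 0.259, -0.001], [-0.0, -0.002, -1.0]]
wrist_force: [-1.1, 0.2, -1.9]
gripper_width: 0.0442
grip_force: 15.0
```

```bash
python3 g.py .46 .0537 .175
```

```text
tool cm [-14.15 -17.83  -0.04] yaw_y 15.0 t 25.775 [0.5955 0.2366 0.1743] w 0.0442 F [-1.1  0.2 -1.9] [-0.67  0.33  0.31  1.54 -0.1   1.29 -0.08]
```

Call:
step_arm(plan="-0.8 -1 0 0;-1.6 -2 0 0;-2 -2.5 0 0;-2 -2.5 0 0;-2 -2.5 0 0;-2 -2.5 0 0;-1.6 -2 0 0;-1.2 -1.6 0 0;-0.6 -0.8 0 0;-0.3 -0.4 0 0")

```text
time_s: 27.02
tcp_pos: [0.4606, 0.0544, 0.1754]
orientation: [[-0.259, 0.966, 0.0], [0.966, 0.259, 0.0], [0.0, 0.0, -1.0]]
wrist_force: [-0.3, 0.5, -0.2]
gripper_width: 0.0447
grip_force: 15.0
```

Call:
step_arm(plan="0 0 0 0;0 0 0 0;0 0 0 0;0 0 0 0")

```text
time_s: 27.52
tcp_pos: [0.4609, 0.0547, 0.1753]
orientation: [[-0.259, 0.966, -0.0], [0.966, 0.259, -0.0], [-0.0, -0.0, -1.0]]
wrist_force: [-0.4, 0.1, -2.2]
gripper_width: 0.0447
grip_force: 15.0
```

```bash
python3 g.py .46 .0537 .0794
```

```text
tool cm [-0.07 -0.11  9.59] yaw_y 15.0 t 27.525 [0.4609 0.0547 0.1753] w 0.0447 F [-0.4  0.1 -2.2] [-0.58 -0.07  0.39  1.96  0.03  1.25  0.06]
```

Call:
step_arm(plan="-0.1 -0.1 1 0;0 0 2 0;0 0 2.3 0;0 0 1.8 0;0 0 1.1 0;0 0 0.6 0;0 0 0.3 0;0 0 0.1 0;0 0 0.1 0;0 0 0 0")

```text
time_s: 28.78
tcp_pos: [0.4602, 0.0533, 0.0826]
orientation: [[-0.259, 0.966, 0.001], [0.966, 0.259, 0.0], [0.0, 0.001, -1.0]]
wrist_force: [0.0, -0.9, -1.8]
gripper_width: 0.0447
grip_force: 15.0
```

Call:
step_arm(plan="0 0 0.1 0;0 0 0.1 0;0 0 0 0;0 0 0 0;0 0 0 0")

```text
time_s: 29.4
tcp_pos: [0.4601, 0.0532, 0.0804]
orientation: [[-0.259, 0.966, 0.0], [0.966, 0.259, 0.0], [0.0, 0.0, -1.0]]
wrist_force: [0.3, -0.5, -0.7]
gripper_width: 0.0445
grip_force: 15.0
```

```bash
python3 g.py .46 .0537 .0794
```

```text
tool cm [0.05 0.   0.1 ] yaw_y 15.0 t 29.4 [0.4601 0.0532 0.0804] w 0.0445 F [ 0.3 -0.5 -0.7] [-0.57  0.03  0.4   2.07 -0.01  1.04  0.11]
```

Call:
step_arm(plan="0.05 0 0.05 0;0 0 0.04 0;0 0 0.03 0;0 0 0 0;0 0 0 0")

```text
time_s: 30.02
tcp_pos: [0.46, 0.0537, 0.0793]
orientation: [[-0.259, 0.966, 0.0], [0.966, 0.259, 0.0], [0.0, 0.0, -1.0]]
wrist_force: [-0.3, -0.1, 1.3]
gripper_width: 0.0447
grip_force: 15.0
```

Seated, with +1.3 N at the wrist. I release, rise and check.

Call:
step_arm(plan="0 0 0 0;0 0 0 0;0 0 0 0;0 0 0 0;0 0 0 0;0 0 -1.5 0;0 0 -3.5 0;0 0 -5 0;0 0 -4 0;0 0 -2 0", grip=1)

```text
time_s: 31.28
tcp_pos: [0.4611, 0.0538, 0.243]
orientation: [[-0.259, 0.966, 0.005], [0.966, 0.259, 0.002], [0.0, 0.005, -1.0]]
wrist_force: [0.2, 0.1, -0.5]
gripper_width: 0.087
grip_force: 0.0
```

Call:
step_arm(plan="3 0 0 0;5 0 0 0;5 0 0 0;5 0 0 0;5 0 0 0;5 0 0 0;3 0 0 0;0 0 0 0;0 0 0 0;0 0 0 0")

```text
time_s: 32.52
tcp_pos: [0.3804, 0.3518, 0.2397]
orientation: [[-0.257, 0.966, 0.001], [0.966, 0.257, 0.0], [-0.0, 0.001, -1.0]]
wrist_force: [-0.0, 0.1, 1.0]
gripper_width: 0.0871
grip_force: 0.0
```

```bash
python3 - <<'E'
from h import *
for n in("top","side"):
    p,w=cloud(n);cv2.imwrite(f"pics/{n}5.png",p)
    for k,x,y,a,b in(("salt",.655,-.061,.1,.15),("tin",.4305,.189,.06,.09),("jar",.46,.0537,.09,.12),("garlic",.5706,.3655,.015,.07),("match",.498,-.0926,.008,.03)):
        M=(w[...,2]>a)&(w[...,2]<b)&(np.hypot(w[...,0]-x,w[...,1]-y)<.045)
        print(n,k,M.sum(),circ(w[M][:,:2]) if M.any() else 0,w[M].mean(0).round(4) if M.any() else 0)
E
```

```text
top salt 758 (array([ 0.6542, -0.0624]), 0.034) [ 0.65   -0.0594  0.1331]
top tin 492 (array([0.4297, 0.1883]), 0.0287) [0.4297 0.1884 0.0726]
top jar 344 (array([0.4595, 0.0542]), 0.0231) [0.4581 0.0545 0.1082]
top garlic 366 (array([0.5728, 0.3681]), 0.0276) [0.5706 0.3655 0.036 ]
top match 317 (array([ 0.4991, -0.0926]), 0.0304) [ 0.4978 -0.0923  0.0153]
side salt 707 (array([ 0.6551, -0.0616]), 0.0353) [ 0.6435 -0.0544  0.129 ]
side tin 725 (array([0.4302, 0.1885]), 0.0294) [0.427  0.1896 0.0738]
side jar 465 (array([0.4601, 0.0541]), 0.0238) [0.4544 0.0573 0.1076]
side garlic 357 (array([0.5722, 0.3704]), 0.0266) [0.5627 0.3756 0.0356]
side match 328 (array([ 0.4986, -0.0926]), 0.0309) [ 0.4966 -0.0904  0.0165]
```

View pics/side5.png

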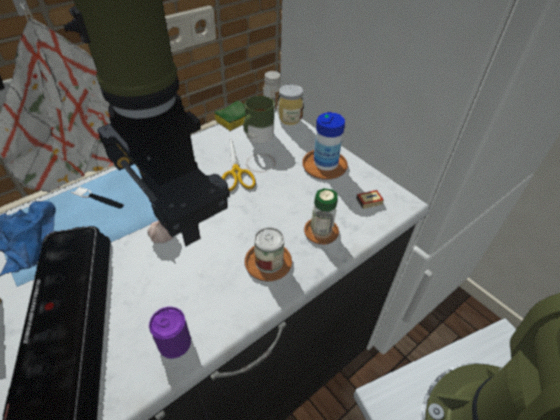

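All three stand upright and centred to within about 1–2 mm: salt at (328,150), tin at (269,255), jar at (324,215). The garlic and matchbox have not moved.

```bash
python3 -c "
from workcell import *
print(close_job())"
```

```text
the job is handed in; nothing more can be done
None
```

The salt shaker, tin and spice jar now stand upright on the large, medium and small saucers, placed in that order and centred to within about 2 mm; the garlic and matchbox weren't moved, and the job was handed in at about 33 s.

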